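# Sort sealed gobo tins into full and empty by their weight in the hand

### The job

The three sealed aluminium gobo tins look alike, but some are full of steel gobos and some are empty: lift each one and feel its weight. Stand the full (heavy) tins upright in the plywood crate with the high ends and the empty (light) ones upright in the low steel tray, putting each down rather than dropping it. Leave the glass roundel and the rubber knob that lie among them where they are.

Things in the scene. Friction and masses are not known exactly. Their poses are not given: they have to be found in the camera images.
- tin_a_mid (a point): One of three look-alike sealed aluminium gobo tins with knurled screw lid, standing upright: 58 mm dia (lid 59), 105 mm tall, straight side. Site on its axis at half height, z up. Full: 400 to 500 g in all (4 to 5 N to lift); empty: about 110 g (1.1 N). Which are full changes every time; neither looks nor the letter in the name tell. Grip across the side with 20 to 30 N.
- tin_b_mid (a point): One of three look-alike sealed aluminium gobo tins with knurled screw lid, standing upright: 58 mm dia (lid 59), 105 mm tall, straight side. Site on its axis at half height, z up. Full: 400 to 500 g in all (4 to 5 N to lift); empty: about 110 g (1.1 N). Which are full changes every time; neither looks nor the letter in the name tell. Grip across the side with 20 to 30 N.
- tin_c_mid (a point): One of three look-alike sealed aluminium gobo tins with knurled screw lid, standing upright: 58 mm dia (lid 59), 105 mm tall, straight side. Site on its axis at half height, z up. Full: 400 to 500 g in all (4 to 5 N to lift); empty: about 110 g (1.1 N). Which are full changes every time; neither looks nor the letter in the name tell. Grip across the side with 20 to 30 N.
- crate_in (a point): Plywood crate for FULL tins: centre of its inner floor (6 mm above the bench), x along its length, z up. Inside 242 mm along x by 142 mm along y; the long sides stand 45 mm above the bench, the two ends (at + and - x) 85 mm, each with a hand slot; walls 9 mm thick. Fixed; on the left or right, changing every time. Room for three tins in a row along x.
- tray_in (a point): Centre of the inner floor (6 mm above the bench) of the low pressed-steel tray for EMPTY tins; its x axis runs along the tray's length, z up. Inside 252 mm along x by 152 mm along y; an even rim all round 35 mm above the bench, walls 4 mm thick, a small strap handle outside each end. It is fixed to the bench, on the other side from the crate.
- roundel: Dusty amber glass roundel, a disc 88 mm across and 8 mm thick, lying flat among the tins; origin at the centre of its underside. Leave it alone.
- knob: Black rubber knob, 40 mm across, 28 mm tall, standing among the tins; origin at the centre of its underside. Leave it alone.
There are look-alikes about, which are no part of the job. What is shaped like the part that bears tin_a_mid but red is not meant.

How it is judged:
At the end, for the whole second after the job is handed in: Every full tin (over 235 g) stands in the plywood crate and every empty one in the steel tray, upright within 0.12 rad, resting on the inner floor (within 5 mm), still and let go of; the roundel and the knob lie within 40 mm of where they were (angle between each of tin_a_mid, tin_b_mid, tin_c_mid's own z axis and vertical below 0.12 rad and linear speed of each of tin_a, tin_b, tin_c below 0.03 m/s and ((x of tin_a_mid in the frame of crate_in between -0.1 and 0.1 m and y of tin_a_mid in the frame of crate_in between -0.05 and 0.05 m and z of tin_a_mid in the frame of crate_in below 0.058 m and contact force between tin_a and crate above 2.3 N) or (x of tin_a_mid in the frame of tray_in between -0.1 and 0.1 m and y of tin_a_mid in the frame of tray_in between -0.05 and 0.05 m and z of tin_a_mid in the frame of tray_in below 0.058 m and contact force between tin_a and tray between 0.4 and 2.3 N)) and ((x of tin_b_mid in the frame of crate_in between -0.1 and 0.1 m and y of tin_b_mid in the frame of crate_in between -0.05 and 0.05 m and z of tin_b_mid in the frame of crate_in below 0.058 m and contact force between tin_b and crate above 2.3 N) or (x of tin_b_mid in the frame of tray_in between -0.1 and 0.1 m and y of tin_b_mid in the frame of tray_in between -0.05 and 0.05 m and z of tin_b_mid in the frame of tray_in below 0.058 m and contact force between tin_b and tray between 0.4 and 2.3 N)) and ((x of tin_c_mid in the frame of crate_in between -0.1 and 0.1 m and y of tin_c_mid in the frame of crate_in between -0.05 and 0.05 m and z of tin_c_mid in the frame of crate_in below 0.058 m and contact force between tin_c and crate above 2.3 N) or (x of tin_c_mid in the frame of tray_in between -0.1 and 0.1 m and y of tin_c_mid in the frame of tray_in between -0.05 and 0.05 m and z of tin_c_mid in the frame of tray_in below 0.058 m and contact force between tin_c and tray between 0.4 and 2.3 N)) and distance of each of roundel, knob from where it was at the start of the episode below 0.04 m); the robot touches nothing.
It fails at once if a tin is dropped or thrown: in free fall more than 25 mm above where it would stand ((contact force between tin_a and anything else below 0.02 N and height (world z) of tin_a_mid above 0.084 m and linear speed of tin_a above 0.15 m/s) or (contact force between tin_b and anything else below 0.02 N and height (world z) of tin_b_mid above 0.084 m and linear speed of tin_b above 0.15 m/s) or (contact force between tin_c and anything else below 0.02 N and height (world z) of tin_c_mid above 0.084 m and linear speed of tin_c above 0.15 m/s)).
It fails at once if the roundel or the knob is moved by more than 40 mm (distance of any of roundel, knob from where it was at the start of the episode above 0.04 m).
It also fails if it takes over 72 s, if anything falls off the work surface, if the arm or the gripper's body presses on something with over 40 N, if the wrist force passes 120 N, or if a joint passes its speed limit or range.

### The arm

A 7-joint arm with a two-finger parallel gripper is mounted at the origin on the work surface. World frame = base frame: x ahead of the robot, y to its left, z up, the work surface at z = 0. Lengths are in m, angles in rad, forces in N, time in s.
With the tool pointing down it reaches from about 0.425 to 0.95 m from the base axis. Payload 16.7 kg.
Tool frame: the origin (TCP) lies on the centre line of the jaws, within the pads' length; the fingertips stand 22 mm ahead of it and the grasp point (between the pads) lies 3 mm ahead of it; z points along the fingers, y is the line along which they close (so a half turn about z gives the same grasp; the last joint's range is limited). The gripper opens to 94 mm and grips with 3 to 60 N. Pads are 16 mm wide; open, the fingers measure 119 mm over their backs; the gripper's body (75 mm by 177 mm) begins 78 mm behind the grasp point.
Start: joints at [1.179, 0.426, 0.074, 1.606, -0.034, 1.111, -0.067], TCP at [0.162, -0.655, 0.227] pointing down, gripper open.
Joint ranges: [-2.85, 2.85], [-0.5, 2.14], [-1.23, 1.37], [0.21, 2.46], [-1.02, 4.16], [0.16, 2.05], [-2.73, 2.73]. Speed limits (rad/s): [1.89, 1.89, 2.39, 2.39, 3.01, 3.01, 3.01].

### API

Orientations are given as a rotation vector (axis times angle).
In Python, from workcell import bot gives the robot as it stands.
- The arm moves only by the shell command python3 -m inch 'ROWS'. ROWS is text: rows parted by semicolons, each of 7 numbers parted by spaces: the shift along the tool's x, y, z in m, then the turn, a rotation vector about the tool's x, y, z in rad, then the opening, from -1 (shut) to 1 (fully open). A call has exactly 5 rows; each row shifts and turns the commanded pose from where the row before left it, along the tool's axes as they then stand; what a row does not reach is not made up. A row lasts 1/10 s, in which the tool goes at most 50 mm and 8.59 degrees, less where a joint would pass 70% of its speed; a pose out of reach is approached as far as the arm can. A call with a gripper value outside its range is refused whole. The fingers move at their own pace and stop on an object; the grip force is fixed at half the most. Time passes only in rows, so rows that do not move let the fingers close, or fill a call up. It gives the time, the measured TCP pose, the force, the opening and the grip force at its end, in the units of the state.
- bot.read_state(): the state, without advancing time (a new reading comes with each control period).
- bot.capture(name): name is "side" or "top"; returns a dict with "frame" (400x640x3 uint8, red, green, blue), "range_z" (400x640 float32, m along the optical axis (not along the pixel's ray), 0 where there is no reading), "fx", "fy", "cx", "cy" (pixels), "distortion" ([k1, k2, p1, p2, k3] as OpenCV has them; the pictures are not rectified), "eye" and "orientation" of the camera in the world. Camera axes: x right, y down, z forward; pixel columns grow to the right and rows downward; lengths in m; the calibration is good to about 2 mm. A picture is of the moment at which its call begins.
- bot.job_done(): hands the job in; it is judged then, once.
The state is a dict: "time_s": time; "qpos": joint angles; "dq": joint speeds; "effort": joint torques, N m; "tool_pos": TCP position; "eef_rot": TCP orientation; "force": force on the tool from outside, world axes, zero at the start; "ft_torque": the same for the moment, N m; "finger_gap": opening from 0.0 (shut) to 1.0 (fully open); "grasp_force": force on a finger pad.
Only numpy, scipy, OpenCV 4.12 (cv2) and the standard library are available. Lean on these libraries where they do the work, as an engineer would, in place of code of your own. Each camera call takes 0.05 s, during which the arm holds its last target. There are 200 camera calls.

## Working session

There is one attempt and no reset: what is moved stays moved. The work goes in short steps, Python scripts to look and compute and a shell command to move; the robot and the scene stay as the last step left them, time stands still between calls to the robot, and variables do not carry over. Pictures are saved under pics/ and viewed, at most 10 in all, crops included, and the job is handed in when it is done.

```bash
mkdir -p pics; ls; cat > h.py <<'E'
import numpy as np, cv2
from scipy.spatial.transform import Rotation as R
from workcell import bot
def cap(n,f=None):
    c=bot.capture(n)
    if f: cv2.imwrite(f,c['frame'][:,:,::-1])
    return c
def Rm(c):
    o=np.array(c['orientation'],float)
    return o if o.shape==(3,3) else R.from_rotvec(o).as_matrix()
def cloud(c):
    v,u=np.mgrid[0:400,0:640]
    K=np.array([[c['fx'],0,c['cx']],[0,c['fy'],c['cy']],[0,0,1]],float)
    p=cv2.undistortPoints(np.stack([u,v],-1).reshape(-1,1,2).astype(np.float64),K,np.array(c['distortion'],float)).reshape(400,640,2)
    ray=np.dstack([p,np.ones((400,640))])
    P=(ray*c['range_z'][...,None])@Rm(c).T+np.array(c['eye'])
    P[c['range_z']<=0]=np.nan
    return P
E
python3 - <<'E'
from h import *
s=bot.read_state();print(s)
for n in('top','side'):
    c=cap(n,f'pics/{n}0.png');print(n,c['eye'],c['orientation'],c['fx'])
E
```

```text
pics
{'time_s': 0.0, 'qpos': array([ 1.1785038 ,  0.42673392,  0.07385342,  1.60658421, -0.03409526,
        1.11077614, -0.06709213]), 'dq': array([ 4.54747772e-04,  2.89256269e-04, -2.22503398e-03, -9.53032588e-04,
        8.80538515e-04,  5.34281281e-04, -7.51261923e-05]), 'effort': array([-1.79678220e-03, -9.35848904e+01,  3.66611235e+00, -4.54194117e+01,
       -4.87536122e-02,  2.00073392e-02,  1.07146582e-04]), 'tool_pos': array([ 0.16215566, -0.65482955,  0.22678445]), 'eef_rot': array([-3.11726806e+00, -3.80257834e-01,  3.87090709e-04]), 'force': array([-0.64269748, -0.22058819,  0.68437361]), 'ft_torque': array([-0.00689187, -0.01624944, -0.03995233]), 'grasp_force': 0.0, 'finger_gap': 1.000712598382435}
top [ 0.38533558 -0.01267546  0.97105669] [-2.13570862  2.13824484 -0.17979915] 423.3967397694911
side [-0.08877493  0.69540445  0.99839406] [-0.93895119  2.5134847  -1.01941385] 511.89202826647244
```

View pics/top0.png

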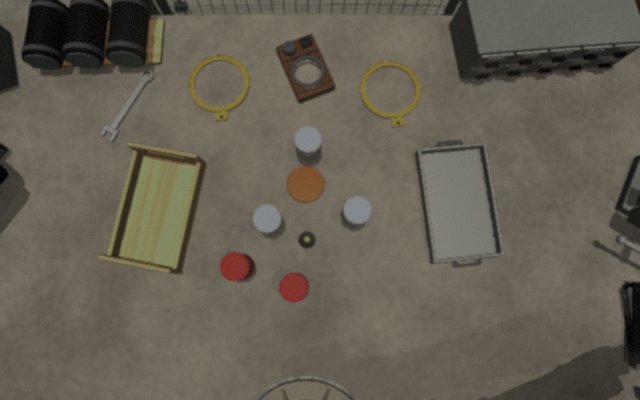

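View pics/side0.png

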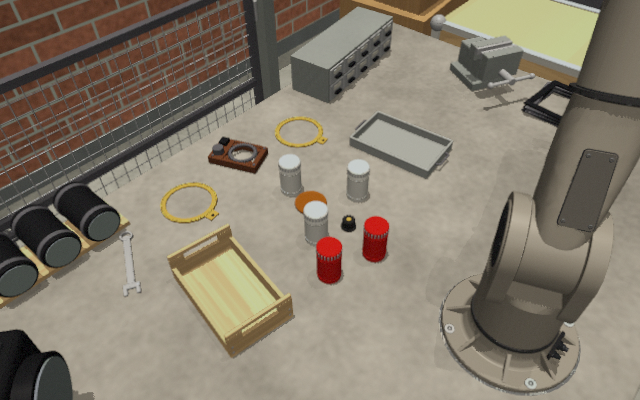

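Top view: the silver tins are at (308,140), (267,219) and (357,210). The two red cans at (236,266) and (293,287) are the look-alikes, so not meant. The roundel is at (306,184), the knob at (307,240), the crate on the left at (155,208) and the tray on the right at (458,204). The side view agrees. Next I measure positions and make an enlarged crop to confirm.

```bash
python3 - <<'E'
from h import *
c=cap('top');P=cloud(c)
cv2.imwrite('pics/crop0.png',cv2.resize(c['frame'][110:310,200:400,::-1],(600,600),interpolation=cv2.INTER_CUBIC))
hsv=cv2.cvtColor(c['frame'],cv2.COLOR_RGB2HSV)
Z=P[...,2]
def blob(m,name):
    n,l,s,ce=cv2.connectedComponentsWithStats(m.astype(np.uint8))
    for i in range(1,n):
        if s[i,4]>150:
            q=P[l==i][:,:2].astype(np.float32); cc,r=cv2.minEnclosingCircle(q)
            print(name,ce[i].round(),s[i,4],'mean',q.mean(0).round(4),'circ',np.round(cc,4),round(r,4), 'z',np.median(Z[l==i]).round(4), 'mrect',cv2.minAreaRect(q))
win=np.zeros((400,640),bool);win[100:320,215:400]=1
blob(win&(Z>.095)&(Z<.115),'tin')
blob(win&(Z>.004)&(Z<.012)&(hsv[...,1]>120),'roundel')
blob(win&(Z>.018)&(Z<.035),'knob')
w=np.zeros((400,640),bool);w[120:290,90:215]=1
blob(w&(Z>.003)&(Z<.010)&(hsv[...,1]>80),'cratefloor'); blob(w&(Z>.075)&(Z<.095),'crate ends')
w=np.zeros((400,640),bool);w[120:290,400:520]=1
blob(w&(Z>.003)&(Z<.010),'tray');blob(w&(Z>.03)&(Z<.045),'trayrim')
w[:]=0;w[120:290,90:520]=1
for a,b in(((100,215)),((400,520))):
    m=w.copy();m[:,:a]=0;m[:,b:]=0;m&=Z>.026
    blob(m,'walls')
E
```

```text
tin [308. 140.] 616 mean [ 0.6509 -0.0066] circ [ 0.6525 -0.0064] 0.0309 z 0.1058 mrect ((0.6518958210945129, -0.00661628320813179), (0.059120770543813705, 0.06001070514321327), 12.890995025634766)
tin [357. 210.] 656 mean [ 0.5002 -0.1086] circ [ 0.5006 -0.1095] 0.0307 z 0.1057 mrect ((0.5006102323532104, -0.1085771769285202), (0.05893246829509735, 0.05858057364821434), 55.05573654174805)
tin [267. 219.] 655 mean [0.4826 0.0776] circ [0.4834 0.0783] 0.0305 z 0.1058 mrect ((0.48272910714149475, 0.07780550420284271), (0.05788480117917061, 0.059166617691516876), 20.984949111938477)
tin [234. 266.] 701 mean [0.3861 0.1431] circ [0.3861 0.1438] 0.0308 z 0.1062 mrect ((0.38580071926116943, 0.14323890209197998), (0.05923645943403244, 0.06050549075007439), 75.73457336425781)
tin [293. 287.] 703 mean [0.3442 0.0228] circ [0.344 0.023] 0.0305 z 0.106 mrect ((0.34395983815193176, 0.023422418162226677), (0.05839851126074791, 0.05985131114721298), 16.33952522277832)
roundel [225. 110.] 180 mean [0.7558 0.1936] circ [0.7572 0.1852] 0.0378 z 0.0062 mrect ((0.7552742958068848, 0.18436375260353088),
[... 1340 characters left out ...]
068 mrect ((0.5313724875450134, -0.3566528558731079), (0.25303179025650024, 0.145353302359581), 5.6957292556762695)
trayrim [460. 203.] 1127 mean [ 0.5269 -0.3513] circ [ 0.5302 -0.3528] 0.1526 z 0.0345 mrect ((0.529484748840332, -0.351337730884552), (0.2649846076965332, 0.16474583745002747), 6.167537689208984)
walls [153. 205.] 2629 mean [0.5189 0.3363] circ [0.5117 0.3355] 0.1509 z 0.0467 mrect ((0.5133544206619263, 0.3370492160320282), (0.1644575595855713, 0.26104962825775146), 78.75080871582031)
walls [461. 203.] 1205 mean [ 0.5269 -0.3527] circ [ 0.5302 -0.3528] 0.1526 z 0.0343 mrect ((0.53423011302948, -0.3508017063140869), (0.27762529253959656, 0.16496428847312927), 5.570145130157471)
```

View pics/crop0.png

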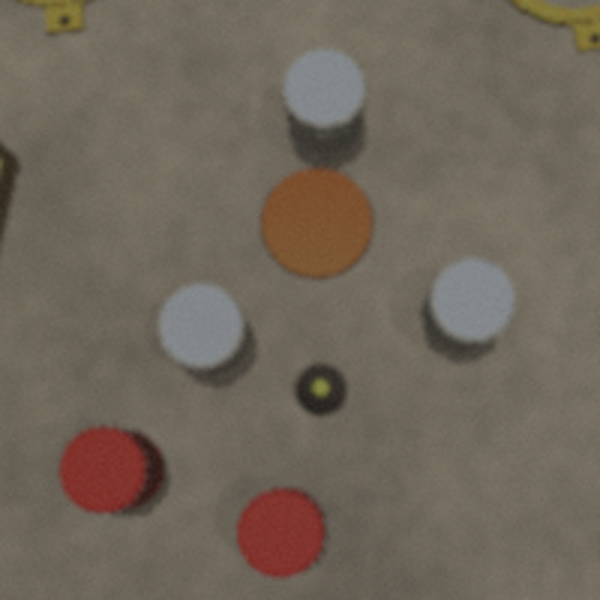

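The crop confirms three silver tins at crop (324,88), (200,325) and (472,300); the two red ones are left alone. I square the tool to the world axes, then go over the right-hand tin at (0.5005,-0.109).

```bash
python3 -m inch '0 0 0 0 0 .1 1;0 0 0 0 0 .1 1;0 0 0 0 0 .043 1;.02 -.032 0 0 0 0 1;.02 -.032 0 0 0 0 1'
python3 -m inch '.02 -.032 0 0 0 0 1;.02 -.032 0 0 0 0 1;.02 -.032 0 0 0 0 1;.02 -.032 0 0 0 0 1;.02 -.032 0 0 0 0 1'
python3 -c "
from h import *
s=bot.read_state();print(s['tool_pos'],s['eef_rot'],s['qpos'],s['dq'])"
```

```text
time_s: 0.65
tool_pos: [0.202, -0.5905, 0.2268]
eef_rot: [-3.141, 0.003, 0.001]
force: [0.9, 0.8, -0.5]
finger_gap: 0.999
grasp_force: 0.0
time_s: 1.15
tool_pos: [0.3028, -0.4298, 0.2274]
eef_rot: [-3.142, 0.0, 0.0]
force: [0.5, -0.7, -0.2]
finger_gap: 0.999
grasp_force: 0.0
[ 0.30283826 -0.42975934  0.22743281] [-3.14156384e+00  4.19615164e-04  9.63517305e-05] [ 8.26392587e-01  1.83525233e-01  9.08516872e-03  1.93832623e+00
 -1.91526938e-03  1.01981192e+00 -7.34735476e-01] [-0.47198552 -0.2514135  -0.24623074  0.31018083  0.05740573 -0.06291112
 -0.73445196]
```

```bash
python3 -m inch '.02 -.032 0 0 0 0 1;.02 -.032 0 0 0 0 1;.02 -.032 0 0 0 0 1;.02 -.032 0 0 0 0 1;.02 -.032 0 0 0 0 1'
python3 -m inch '.02 -.032 0 0 0 0 1;.02 -.032 0 0 0 0 1;.02 -.032 0 0 0 0 1;.02 -.032 0 0 0 0 1;.018 -.033 0 0 0 0 1'
python3 -m inch '0 0 0.02 0 0 0 1;0 0 .02 0 0 0 1;0 0 .01 0 0 0 1;0 0 0 0 0 0 1;0 0 0 0 0 0 1'
```

```text
time_s: 1.65
tool_pos: [0.4028, -0.2698, 0.2275]
eef_rot: [3.142, -0.001, 0.0]
force: [0.2, -0.4, 0.1]
finger_gap: 0.997
grasp_force: 0.0
time_s: 2.15
tool_pos: [0.501, -0.1089, 0.2275]
eef_rot: [-3.142, 0.001, -0.0]
force: [0.6, -0.5, -0.1]
finger_gap: 0.997
grasp_force: 0.0
time_s: 2.65
tool_pos: [0.5006, -0.1105, 0.178]
eef_rot: [-3.142, 0.001, -0.0]
force: [0.3, -0.1, 0.3]
finger_gap: 1.001
grasp_force: 0.0
```

```bash
python3 -m inch '0 -.0015 0.03 0 0 0 1;0 0 .03 0 0 0 1;0 0 .025 0 0 0 1;0 0 .015 0 0 0 1;0 0 0 0 0 0 1'
python3 -m inch '0 0 0 0 0 0 -1;0 0 0 0 0 0 -1;0 0 0 0 0 0 -1;0 0 0 0 0 0 -1;0 0 0 0 0 0 -1'
python3 -m inch '0 0 0 0 0 0 -1;0 0 0 0 0 0 -1;0 0 0 0 0 0 -1;0 0 0 0 0 0 -1;0 0 0 0 0 0 -1'
```

```text
time_s: 3.15
tool_pos: [0.4998, -0.1089, 0.0767]
eef_rot: [-3.141, 0.001, 0.003]
force: [-0.2, 0.1, 0.6]
finger_gap: 0.999
grasp_force: 0.0
time_s: 3.65
tool_pos: [0.5006, -0.1089, 0.078]
eef_rot: [3.141, -0.0, 0.001]
force: [-0.6, -2.3, 4.8]
finger_gap: 0.621
grasp_force: 30.0
time_s: 4.15
tool_pos: [0.5007, -0.109, 0.0779]
eef_rot: [3.141, -0.001, 0.001]
force: [-0.7, -1.7, 8.4]
finger_gap: 0.617
grasp_force: 30.0
```

```bash
python3 -m inch '0 0 -.02 0 0 0 -1;0 0 -.03 0 0 0 -1;0 0 -.03 0 0 0 -1;0 0 -.03 0 0 0 -1;0 0 -.025 0 0 0 -1'
python3 -m inch '0 0 -.01 0 0 0 -1;0 0 0 0 0 0 -1;0 0 0 0 0 0 -1;0 0 0 0 0 0 -1;0 0 0 0 0 0 -1'
python3 -m inch '0 0 0 0 0 0 -1;0 0 0 0 0 0 -1;0 0 0 0 0 0 -1;0 0 0 0 0 0 -1;0 0 0 0 0 0 -1'
```

```text
time_s: 4.65
tool_pos: [0.5001, -0.1087, 0.2139]
eef_rot: [-3.142, 0.0, -0.0]
force: [0.4, -0.2, -3.7]
finger_gap: 0.623
grasp_force: 30.0
time_s: 5.15
tool_pos: [0.4999, -0.1087, 0.2213]
eef_rot: [-3.141, 0.0, 0.003]
force: [0.9, 0.3, -4.1]
finger_gap: 0.622
grasp_force: 30.0
time_s: 5.65
tool_pos: [0.5004, -0.1088, 0.2225]
eef_rot: [-3.142, 0.0, -0.0]
force: [0.5, 0.2, -5.1]
finger_gap: 0.622
grasp_force: 30.0
```

Reads about −4.6 N, so it is full and goes to the crate's far slot (0.583,0.323).

```bash
python3 -m inch '.003 -.02 0 0 0 0 -1;.007 -.036 0 0 0 0 -1;.007 -.036 0 0 0 0 -1;.007 -.036 0 0 0 0 -1;.007 -.036 0 0 0 0 -1'
python3 -m inch '.007 -.036 0 0 0 0 -1;.007 -.036 0 0 0 0 -1;.007 -.036 0 0 0 0 -1;.007 -.036 0 0 0 0 -1;.007 -.036 0 0 0 0 -1'
python3 -m inch '.007 -.036 0 0 0 0 -1;.007 -.032 0 0 0 0 -1;.0026 -.02 0 0 0 0 -1;0 0 0 0 0 0 -1;0 0 0 0 0 0 -1'
```

```text
time_s: 6.15
tool_pos: [0.5316, 0.0566, 0.2227]
eef_rot: [-3.142, 0.001, -0.001]
force: [0.1, 0.6, -4.5]
finger_gap: 0.62
grasp_force: 30.0
time_s: 6.65
tool_pos: [0.5667, 0.2366, 0.2225]
eef_rot: [-3.142, 0.001, -0.0]
force: [1.8, 0.1, -3.5]
finger_gap: 0.618
grasp_force: 30.0
time_s: 7.15
tool_pos: [0.583, 0.3228, 0.2221]
eef_rot: [3.141, -0.0, -0.001]
force: [0.5, -0.5, -4.2]
finger_gap: 0.62
grasp_force: 30.0
```

```bash
python3 -m inch '0 0 .02 0 0 0 -1;0 0 .03 0 0 0 -1;0 0 .03 0 0 0 -1;0 0 .02 0 0 0 -1;0 0 .015 0 0 0 -1'
python3 -m inch '0 0 .006 0 0 0 -1;0 0 .005 0 0 0 -1;0 0 .004 0 0 0 -1;0 0 .002 0 0 0 -1;0 0 0 0 0 0 -1'
```

```text
time_s: 7.65
tool_pos: [0.5831, 0.3212, 0.1062]
eef_rot: [3.14, -0.003, -0.001]
force: [-0.1, 0.0, -4.4]
finger_gap: 0.62
grasp_force: 30.0
time_s: 8.15
tool_pos: [0.5832, 0.3233, 0.0908]
eef_rot: [-3.141, 0.0, -0.001]
force: [-0.0, -0.6, -4.5]
finger_gap: 0.621
grasp_force: 30.0
```

```bash
python3 -m inch '0 0 .003 0 0 0 -1;0 0 .002 0 0 0 -1;0 0 .002 0 0 0 -1;0 0 0 0 0 0 -1;0 0 0 0 0 0 -1'
```

```text
time_s: 8.65
tool_pos: [0.5833, 0.3233, 0.084]
eef_rot: [-3.141, 0.0, -0.001]
force: [-2.2, -1.5, 4.7]
finger_gap: 0.619
grasp_force: 30.0
```

Contact. I release, rise, and go to the left tin (0.483,0.078).

```bash
python3 -m inch '0 0 0 0 0 0 1;0 0 0 0 0 0 1;0 0 0 0 0 0 1;0 0 0 0 0 0 1;0 0 0 0 0 0 1'
python3 -m inch '0 0 -.02 0 0 0 1;0 0 -.03 0 0 0 1;0 0 -.03 0 0 0 1;0 0 -.03 0 0 0 1;0 0 -.02 0 0 0 1'
python3 -m inch '-.013 .032 0 0 0 0 1;-.013 .032 0 0 0 0 1;-.013 .032 0 0 0 0 1;-.013 .032 0 0 0 0 1;-.013 .032 0 0 0 0 1'
python3 -m inch '-.013 .032 0 0 0 0 1;-.013 .032 0 0 0 0 1;-.009 .021 0 0 0 0 1;0 0 0 0 0 0 1;0 0 0 0 0 0 1'
```

```text
time_s: 9.15
tool_pos: [0.5831, 0.3233, 0.0835]
eef_rot: [-3.141, 0.0, -0.0]
force: [-0.2, 0.6, -0.1]
finger_gap: 0.991
grasp_force: 0.0
time_s: 9.65
tool_pos: [0.5835, 0.3236, 0.2158]
eef_rot: [-3.141, 0.0, -0.003]
force: [-0.2, 0.6, 0.6]
finger_gap: 1.0
grasp_force: 0.0
time_s: 10.15
tool_pos: [0.5174, 0.162, 0.2136]
eef_rot: [-3.142, 0.0, -0.0]
force: [-0.7, -0.7, 0.3]
finger_gap: 1.0
grasp_force: 0.0
time_s: 10.65
tool_pos: [0.4832, 0.0783, 0.2138]
eef_rot: [-3.142, 0.002, -0.001]
force: [-0.5, 0.3, -0.3]
finger_gap: 1.001
grasp_force: 0.0
```

```bash
python3 -m inch '0 0 0.03 0 0 0 1;0 0 .04 0 0 0 1;0 0 .03 0 0 0 1;0 0 .025 0 0 0 1;0 0 .011 0 0 0 1'
python3 -m inch '0 0 0 0 0 0 1;0 0 0 0 0 0 1;0 0 0 0 0 0 -1;0 0 0 0 0 0 -1;0 0 0 0 0 0 -1'
python3 -m inch '0 0 0 0 0 0 -1;0 0 0 0 0 0 -1;0 0 0 0 0 0 -1;0 0 0 0 0 0 -1;0 0 0 0 0 0 -1'
```

```text
time_s: 11.15
tool_pos: [0.4823, 0.0794, 0.0754]
eef_rot: [-3.141, -0.002, 0.004]
force: [0.5, -0.2, 0.1]
finger_gap: 0.998
grasp_force: 0.0
time_s: 11.65
tool_pos: [0.4835, 0.0783, 0.0783]
eef_rot: [-3.141, 0.001, -0.002]
force: [0.2, -0.4, 0.4]
finger_gap: 0.781
grasp_force: 0.0
time_s: 12.15
tool_pos: [0.4832, 0.0782, 0.0777]
eef_rot: [-3.142, 0.001, -0.001]
force: [-1.1, -1.3, 5.7]
finger_gap: 0.619
grasp_force: 30.0
```

```bash
python3 -m inch '0 0 -.02 0 0 0 -1;0 0 -.03 0 0 0 -1;0 0 -.03 0 0 0 -1;0 0 -.03 0 0 0 -1;0 0 -.025 0 0 0 -1'
python3 -m inch '0 0 -.01 0 0 0 -1;0 0 0 0 0 0 -1;0 0 0 0 0 0 -1;0 0 0 0 0 0 -1;0 0 0 0 0 0 -1'
python3 -m inch '0 0 0 0 0 0 -1;0 0 0 0 0 0 -1;0 0 0 0 0 0 -1;0 0 0 0 0 0 -1;0 0 0 0 0 0 -1'
```

```text
time_s: 12.65
tool_pos: [0.483, 0.0783, 0.214]
eef_rot: [-3.141, 0.0, -0.001]
force: [0.1, 0.1, -1.1]
finger_gap: 0.619
grasp_force: 30.0
time_s: 13.15
tool_pos: [0.4826, 0.0782, 0.2214]
eef_rot: [3.142, -0.0, -0.003]
force: [0.1, -0.3, -1.1]
finger_gap: 0.617
grasp_force: 30.0
time_s: 13.65
tool_pos: [0.4831, 0.0782, 0.2226]
eef_rot: [-3.142, 0.0, -0.0]
force: [0.5, 0.0, -1.0]
finger_gap: 0.617
grasp_force: 30.0
```

About −1.1 N, so it is empty and goes to the tray's near slot (0.460,-0.359).

```bash
python3 -m inch '-.001 .02 0 0 0 0 -1;-.002 .036 0 0 0 0 -1;-.002 .036 0 0 0 0 -1;-.002 .036 0 0 0 0 -1;-.002 .036 0 0 0 0 -1'
python3 -m inch '-.002 .036 0 0 0 0 -1;-.002 .036 0 0 0 0 -1;-.002 .036 0 0 0 0 -1;-.002 .036 0 0 0 0 -1;-.002 .036 0 0 0 0 -1'
python3 -m inch '-.002 .036 0 0 0 0 -1;-.001 .036 0 0 0 0 -1;-.001 .021 0 0 0 0 -1;0 0 0 0 0 0 -1;0 0 0 0 0 0 -1'
```

```text
time_s: 14.15
tool_pos: [0.4738, -0.0872, 0.2227]
eef_rot: [3.142, -0.0, 0.001]
force: [0.2, 0.1, -1.4]
finger_gap: 0.621
grasp_force: 30.0
time_s: 14.65
tool_pos: [0.4637, -0.2673, 0.2226]
eef_rot: [3.141, -0.0, 0.0]
force: [0.3, -0.5, -1.4]
finger_gap: 0.625
grasp_force: 30.0
time_s: 15.15
tool_pos: [0.4598, -0.3585, 0.2222]
eef_rot: [-3.141, 0.001, 0.001]
force: [-0.1, 0.5, -0.9]
finger_gap: 0.621
grasp_force: 30.0
```

```bash
python3 -m inch '0 0 .02 0 0 0 -1;0 0 .03 0 0 0 -1;0 0 .03 0 0 0 -1;0 0 .02 0 0 0 -1;0 0 .015 0 0 0 -1'
python3 -m inch '0 0 .006 0 0 0 -1;0 0 .005 0 0 0 -1;0 0 .004 0 0 0 -1;0 0 .002 0 0 0 -1;0 0 0 0 0 0 -1'
python3 -m inch '0 0 .003 0 0 0 -1;0 0 .002 0 0 0 -1;0 0 .001 0 0 0 -1;0 0 0 0 0 0 -1;0 0 0 0 0 0 -1'
```

```text
time_s: 15.65
tool_pos: [0.46, -0.3571, 0.1063]
eef_rot: [-3.141, -0.002, 0.001]
force: [-0.3, -0.9, -0.1]
finger_gap: 0.621
grasp_force: 30.0
time_s: 16.15
tool_pos: [0.4601, -0.3588, 0.0907]
eef_rot: [3.141, -0.001, 0.001]
force: [-0.3, 0.1, -0.8]
finger_gap: 0.619
grasp_force: 30.0
time_s: 16.65
tool_pos: [0.4599, -0.3588, 0.0845]
eef_rot: [-3.142, 0.001, -0.0]
force: [0.7, -0.0, -1.3]
finger_gap: 0.615
grasp_force: 30.0
```

```bash
python3 -m inch '0 0 .001 0 0 0 -1;0 0 0 0 0 0 -1;0 0 0 0 0 0 -1;0 0 0 0 0 0 1;0 0 0 0 0 0 1'
python3 -m inch '0 0 0 0 0 0 1;0 0 0 0 0 0 1;0 0 0 0 0 0 1;0 0 -.02 0 0 0 1;0 0 -.03 0 0 0 1'
python3 -m inch '0 0 -.03 0 0 0 1;0 0 -.03 0 0 0 1;0 0 -.02 0 0 0 1;0 0 0 0 0 0 1;.01 -.018 0 0 0 0 1'
python3 -m inch '.018 -.033 0 0 0 0 1;.018 -.033 0 0 0 0 1;.018 -.033 0 0 0 0 1;.018 -.033 0 0 0 0 1;.018 -.033 0 0 0 0 1'
python3 -m inch '.018 -.033 0 0 0 0 1;.018 -.033 0 0 0 0 1;.018 -.033 0 0 0 0 1;.018 -.033 0 0 0 0 1;.0195 -.037 0 0 0 0 1'
```

```text
time_s: 17.15
tool_pos: [0.4599, -0.3587, 0.0834]
eef_rot: [-3.141, 0.0, 0.0]
force: [0.2, 0.7, 0.2]
finger_gap: 0.758
grasp_force: 0.0
time_s: 17.65
tool_pos: [0.459, -0.3581, 0.1326]
eef_rot: [-3.14, 0.0, 0.004]
force: [0.7, 0.0, 0.4]
finger_gap: 1.001
grasp_force: 0.0
time_s: 18.15
tool_pos: [0.4687, -0.3428, 0.2135]
eef_rot: [3.14, -0.006, 0.0]
force: [0.8, -0.1, -0.2]
finger_gap: 1.0
grasp_force: 0.0
time_s: 18.65
tool_pos: [0.5602, -0.1743, 0.2126]
eef_rot: [-3.141, 0.0, 0.001]
force: [-0.3, -0.4, 0.0]
finger_gap: 0.999
grasp_force: 0.0
time_s: 19.15
tool_pos: [0.6517, -0.006, 0.2125]
eef_rot: [3.141, -0.002, -0.002]
force: [0.6, -1.4, 0.7]
finger_gap: 0.998
grasp_force: 0.0
```

```bash
python3 -m inch '0 0 0.03 0 0 0 1;0 0 .04 0 0 0 1;0 0 .03 0 0 0 1;0 0 .025 0 0 0 1;0 0 .01 0 0 0 1'
python3 -m inch '0 0 0 0 0 0 1;0 0 0 0 0 0 1;0 0 0 0 0 0 -1;0 0 0 0 0 0 -1;0 0 0 0 0 0 -1'
python3 -m inch '0 0 0 0 0 0 -1;0 0 0 0 0 0 -1;0 0 0 0 0 0 -1;0 0 0 0 0 0 -1;0 0 0 0 0 0 -1'
```

```text
time_s: 19.65
tool_pos: [0.6497, -0.0068, 0.0751]
eef_rot: [-3.142, -0.0, 0.007]
force: [-1.1, 0.1, -0.3]
finger_gap: 0.999
grasp_force: 0.0
time_s: 20.15
tool_pos: [0.6519, -0.0068, 0.0794]
eef_rot: [-3.142, 0.001, -0.002]
force: [0.5, 0.6, 0.3]
finger_gap: 0.779
grasp_force: 0.0
time_s: 20.65
tool_pos: [0.6517, -0.0067, 0.0787]
eef_rot: [-3.141, 0.0, -0.001]
force: [-0.1, 0.8, 4.8]
finger_gap: 0.62
grasp_force: 30.0
```

```bash
python3 -m inch '0 0 -.02 0 0 0 -1;0 0 -.03 0 0 0 -1;0 0 -.03 0 0 0 -1;0 0 -.03 0 0 0 -1;0 0 -.025 0 0 0 -1'
python3 -m inch '0 0 -.01 0 0 0 -1;0 0 0 0 0 0 -1;0 0 0 0 0 0 -1;0 0 0 0 0 0 -1;0 0 0 0 0 0 -1'
python3 -m inch '0 0 0 0 0 0 -1;0 0 0 0 0 0 -1;0 0 0 0 0 0 -1;0 0 0 0 0 0 -1;0 0 0 0 0 0 -1'
```

```text
time_s: 21.15
tool_pos: [0.6512, -0.007, 0.2145]
eef_rot: [3.142, -0.001, -0.001]
force: [-0.4, 0.5, -5.2]
finger_gap: 0.619
grasp_force: 30.0
time_s: 21.65
tool_pos: [0.651, -0.0068, 0.2221]
eef_rot: [-3.142, 0.0, 0.003]
force: [0.3, 0.2, -4.7]
finger_gap: 0.62
grasp_force: 30.0
time_s: 22.15
tool_pos: [0.6515, -0.0067, 0.2235]
eef_rot: [-3.142, 0.0, -0.0]
force: [-0.6, -0.2, -5.1]
finger_gap: 0.619
grasp_force: 30.0
```

About −5 N, so it is full and goes to the crate's near slot (0.449,0.348).

```bash
python3 -m inch '-.01 -.017 0 0 0 0 -1;-.018 -.032 0 0 0 0 -1;-.018 -.032 0 0 0 0 -1;-.018 -.032 0 0 0 0 -1;-.018 -.032 0 0 0 0 -1'
python3 -m inch '-.018 -.032 0 0 0 0 -1;-.018 -.032 0 0 0 0 -1;-.018 -.032 0 0 0 0 -1;-.018 -.032 0 0 0 0 -1;-.018 -.032 0 0 0 0 -1'
python3 -m inch '-.018 -.032 0 0 0 0 -1;-.0125 -.018 0 0 0 0 -1;0 0 0 0 0 0 -1;0 0 0 0 0 0 -1;0 0 0 0 0 0 -1'
```

```text
time_s: 22.65
tool_pos: [0.5684, 0.1398, 0.2237]
eef_rot: [-3.141, 0.0, -0.001]
force: [1.2, 0.3, -4.4]
finger_gap: 0.62
grasp_force: 30.0
time_s: 23.15
tool_pos: [0.4783, 0.2997, 0.2238]
eef_rot: [-3.141, -0.0, -0.001]
force: [0.7, 0.2, -5.0]
finger_gap: 0.619
grasp_force: 30.0
time_s: 23.65
tool_pos: [0.4495, 0.3475, 0.2236]
eef_rot: [3.141, -0.002, 0.0]
force: [0.6, 0.4, -4.1]
finger_gap: 0.62
grasp_force: 30.0
```

```bash
python3 -m inch '0 0 .02 0 0 0 -1;0 0 .03 0 0 0 -1;0 0 .03 0 0 0 -1;0 0 .02 0 0 0 -1;0 0 .015 0 0 0 -1'
python3 -m inch '0 0 .006 0 0 0 -1;0 0 .005 0 0 0 -1;0 0 .004 0 0 0 -1;0 0 .002 0 0 0 -1;0 0 0 0 0 0 -1'
python3 -m inch '0 0 .003 0 0 0 -1;0 0 .002 0 0 0 -1;0 0 .001 0 0 0 -1;0 0 0 0 0 0 -1;0 0 0 0 0 0 -1'
```

```text
time_s: 24.15
tool_pos: [0.4494, 0.347, 0.1071]
eef_rot: [3.141, -0.003, -0.001]
force: [-0.3, 0.2, -4.2]
finger_gap: 0.622
grasp_force: 30.0
time_s: 24.65
tool_pos: [0.4493, 0.3483, 0.0918]
eef_rot: [-3.141, 0.0, -0.001]
force: [0.2, -0.5, -4.6]
finger_gap: 0.624
grasp_force: 30.0
time_s: 25.15
tool_pos: [0.4491, 0.3483, 0.0856]
eef_rot: [-3.141, 0.0, -0.0]
force: [0.2, -0.4, -4.4]
finger_gap: 0.623
grasp_force: 30.0
```

```bash
python3 -m inch '0 0 .001 0 0 0 -1;0 0 .0005 0 0 0 -1;0 0 0 0 0 0 -1;0 0 0 0 0 0 -1;0 0 0 0 0 0 -1'
python3 -m inch '0 0 0 0 0 0 1;0 0 0 0 0 0 1;0 0 0 0 0 0 1;0 0 0 0 0 0 1;0 0 0 0 0 0 1'
python3 -m inch '0 0 -.02 0 0 0 1;0 0 -.03 0 0 0 1;0 0 -.03 0 0 0 1;0 0 -.03 0 0 0 1;0 0 -.02 0 0 0 1'
python3 -m inch '.01 .02 0 0 0 0 1;.02 .035 0 0 0 0 1;.02 .035 0 0 0 0 1;.02 .035 0 0 0 0 1;.02 .035 0 0 0 0 1'
python3 -m inch '.02 .035 0 0 0 0 1;.02 .035 0 0 0 0 1;.02 .03 0 0 0 0 1;.01 .01 0 0 0 0 1;0 0 0 0 0 0 1'
python3 - <<'E'
from h import *
c=cap('top','pics/end.png');P=cloud(c);Z=P[...,2];v,u=np.mgrid[0:400,0:640]
m=(Z>.1)&(Z<.12)&(u>90)&(u<520)&(v>110)&(v<310)
n,l,s,ce=cv2.connectedComponentsWithStats(m.astype(np.uint8))
for i in range(1,n):
    if s[i,4]>150:
        p=P[l==i];print(ce[i].round(),p.mean(0).round(4))
        for nm,o,a in(('crate',(.513,.336),-10.8),('tray',(.53,-.352),5.8)):
            d=p.mean(0)[:2]-o;t=np.radians(a);print(nm,(np.array([[np.cos(t),np.sin(t)],[-np.sin(t),np.cos(t)]])@d).round(4))
E
```

```text
time_s: 25.65
tool_pos: [0.4493, 0.3484, 0.0847]
eef_rot: [-3.141, 0.0, -0.001]
force: [-1.5, -1.5, 6.4]
finger_gap: 0.617
grasp_force: 30.0
time_s: 26.15
tool_pos: [0.4492, 0.3483, 0.084]
eef_rot: [-3.141, 0.0, -0.0]
force: [0.7, -0.1, 0.7]
finger_gap: 0.991
grasp_force: 0.0
time_s: 26.65
tool_pos: [0.4494, 0.3486, 0.2162]
eef_rot: [-3.14, 0.0, -0.002]
force: [-0.6, -0.2, -0.4]
finger_gap: 0.999
grasp_force: 0.0
time_s: 27.15
tool_pos: [0.5397, 0.1867, 0.2142]
eef_rot: [-3.142, 0.0, -0.0]
force: [0.5, 0.9, 0.5]
finger_gap: 1.002
grasp_force: 0.0
time_s: 27.65
tool_pos: [0.61, 0.0764, 0.2137]
eef_rot: [3.141, -0.005, -0.0]
force: [-0.3, 0.1, -0.3]
finger_gap: 0.999
grasp_force: 0.0
[152. 171.] [0.5827 0.3216 0.1115]
crate [ 0.0712 -0.0011]
tray [0.1205 0.6648]
[477. 228.] [ 0.4609 -0.3558  0.1112]
crate [ 0.0784 -0.6893]
tray [-0.0692  0.0032]
[136. 234.] [0.4503 0.346  0.1116]
crate [-0.0635 -0.0019]
tray [-0.0088  0.7025]
```

View pics/end.png

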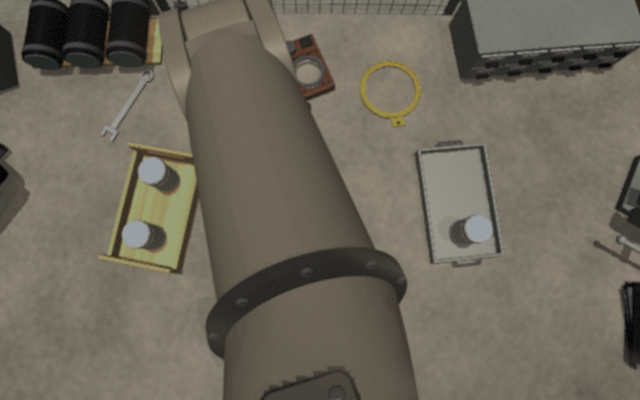

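The picture shows two tins upright in the crate at (152,171) and (136,234), and one in the tray at (477,228). All have their lids at 0.111 m, so they rest on the inner floors, and all lie well within bounds. The arm is clear, so I hand in.

```bash
python3 -c "
from workcell import bot
print(bot.job_done())"
```

```text
the job is handed in; nothing more can be done
None
```

I stood the two full tins (about 4.5–5 N each) in the crate and the empty one (about 1.1 N) in the tray, and handed the job in at about 28 s; the final picture shows all three on the inner floors, but the arm hid the roundel and knob, which I kept clear of and did not re-measure.

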